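# Stepped hub on the reel stand

## Task

Make up the stepped hub on the solder-reel stand: thread the wide spacer ring onto the upright arbor first, right down to its seat, then thread the narrow spacer ring on top of it, both lying flat. Leave the solid end cap (the white disc without a hole) where it lies.

Things in the scene. Friction and masses are not known exactly. Their poses are not given: they have to be found in the camera images.
- reel_stand: Small reel stand fixed to the bench: a round grey base 84 mm across and 8 mm thick, on it a steel shoulder 36 mm across and 6 mm high, and from its centre a vertical steel arbor 10 mm in diameter with a tapered tip (taper 8 mm long, 4 mm across at the end). Origin at the centre of the underside of the base, on the bench; z up along the arbor. The tip is 74 mm above the origin.
- seat (a point): Point on the arbor's axis at the top face of the shoulder, 14 mm above the bench: the seat on which the first ring's underside comes to lie. z up. The arbor rises 60 mm above it.
- spacer_wide: Loose white plastic spacer ring, the wide one: 58 mm outside diameter, 26 mm bore right through, 24 mm thick, about 60 g. Lies flat on the bench at the start. Origin at the centre of its underside, z along its axis; round, so its yaw does not matter and it can be gripped across any diameter.
- spacer_narrow: Loose white plastic spacer ring, the narrow one: 40 mm outside diameter, 26 mm bore right through, 24 mm thick, about 30 g. Lies flat on the bench at the start. Origin at the centre of its underside, z along its axis; round, so its yaw does not matter. When it lies on the wide ring its underside is 38 mm above the bench.
- blank_cap: Loose white plastic end cap, a solid stepped disc without a hole: 48 mm across, 24 mm high, the upper 7 mm only 36 mm across. A bystander to be left alone. Origin at the centre of its underside, z up. It and the two rings lie at least 95 mm apart, centre to centre, to the left of the stand; which lies where varies.
Not all that is in view belongs to the job. Leave any turquoise look-alike of the spacer_wide alone. Leave any orange look-alike of the spacer_narrow alone.

How it is judged:
By the outcome, as a careful person would: the job done as asked, in the order asked, and still so for the second after the job is handed in, with the robot touching nothing.
It also fails if it takes over 58 s, if anything falls off the work surface, if the arm or the gripper's body presses on something with over 40 N, if the wrist force passes 120 N, or if a joint passes its speed limit or range.

## Robot

A 7-joint arm with a two-finger parallel gripper is mounted at the origin on a cart in front of the work surface, level with it; the furniture and walls round the work are solid. World frame = base frame: x ahead of the robot, y to its left, z up, the work surface at z = 0. Lengths are in m, angles in rad, forces in N, time in s.
With the tool pointing down it reaches from about 0.4 to 0.85 m from the base axis. Payload 4.5 kg.
Tool frame: the origin (TCP) lies midway between the tips of the shut fingers; the grasp point (between the pads) lies 19 mm behind it; z points along the fingers, y is the line along which they close (so a half turn about z gives the same grasp; the last joint's range is limited). The gripper opens to 88 mm and grips with 3 to 60 N. Pads are 18 mm wide; open, the fingers measure 123 mm over their backs; the gripper's body (75 mm by 187 mm) begins 45 mm behind the grasp point.
Start: joints at [-1.209, 0.689, -0.195, 1.565, 0.157, 0.902, -0.215], TCP at [0.201, 0.592, 0.239] pointing down, gripper open.
Joint ranges: [-3.01, 3.01], [-0.46, 2.08], [-1.47, 1.51], [0.13, 2.56], [-1, 4.14], [0.04, 2.09], [-2.66, 2.66]. Speed limits (rad/s): [2.57, 2.57, 3.14, 3.14, 3.14, 3.14, 3.14].

## Interface

Orientations are given as a unit quaternion [x, y, z, w].
In Python, from plant import r gives the robot as it stands.
- The arm moves only by the tool carry_out, never from a script. Its argument "plan" is a list of rows, each an object with "rot": the turn, a rotation vector about the tool's x, y, z in rad, a list of three; "xyz": the shift along the tool's x, y, z in m, a list of three; "grip": the closure in counts, from 0 (fully open) to 255 (shut). In form: [{"rot": [wx, wy, wz], "xyz": [dx, dy, dz], "grip": grip}, ...]. A call has 1 to 8 rows; each row is the pose to reach, as a shift and turn from the pose commanded when the call began, along the tool's axes at that moment; what a row does not reach only later rows make up. A row lasts 1/12 s, in which the tool goes at most 41.7 mm and 7.16 degrees, less where a joint would pass 70% of its speed; a pose out of reach is approached as far as the arm can. A call with a gripper value outside its range is refused whole. The fingers move at their own pace and stop on an object; "squeeze" is the grip in N (left out, the last holds). Time passes only in rows, so rows that repeat a pose let the fingers close. It gives the time, the measured TCP pose, the force, the opening and the grip force at its end, in the units of the state.
- r.get_state(): the state, without advancing time (a new reading comes with each control period).
- r.snapshot(name): name is "side" or "top"; returns the picture (480x640x3 uint8, red, green, blue); there is no depth.
- r.camera_params(name): a dict with "fx", "fy", "cx", "cy" (pixels), "position" and "attitude" of the camera in the world. Camera axes: x right, y down, z forward; pixel columns grow to the right and rows downward; lengths in m; the calibration is good to about 2 mm. A picture is of the moment at which its call begins. camera_params takes no time and is no camera call.
- r.finish_job(): hands the job in; it is judged then, once.
The state is a dict: "clock": time; "q": joint angles; "qd": joint speeds; "joint_torque": joint torques, N m; "tool_pos": TCP position; "eef_rot": TCP orientation; "contact_force": force on the tool from outside, world axes, zero at the start; "moment": the same for the moment, N m; "opening": opening from 0.0 (shut) to 1.0 (fully open); "finger_force": force on a finger pad.
Only numpy, scipy, OpenCV 4.12 (cv2) and the standard library are available. Lean on these libraries where they do the work, as an engineer would, in place of code of your own. Each camera call takes 0.05 s, during which the arm holds its last target. There are 200 camera calls.

## Working session

There is one attempt and no reset: what is moved stays moved. The work goes in short steps, Python scripts to look and compute and a tool call to move; the robot and the scene stay as the last step left them, time stands still between calls to the robot, and variables do not carry over. Pictures are saved under pics/ and viewed, at most 10 in all, crops included, and the job is handed in when it is done.

Besides the shell and the picture viewer there is one more tool, called after ">>>" in YAML: its name, and indented under it one key for each argument. carry_out: Moves the arm, as the interface text tells. Its arguments: {"type":"object","properties":{"plan":{"type":"array"},"squeeze":{"type":"number"}},"required":["plan"]}

```bash
mkdir -p pics; python3 - <<'E'
from plant import r
import cv2
for n in("top","side"):
    cv2.imwrite(f"pics/{n}0.png",r.snapshot(n)[:,:,::-1]); print(n,r.camera_params(n))
print(r.get_state())
E
```

```text
top {'fx': 507.0597074568738, 'fy': 507.0597074568738, 'cx': 324.94357785620366, 'cy': 236.12037216771003, 'position': array([0.47683174, 0.15068295, 0.90128944]), 'attitude': array([ 0.71426048, -0.6985107 ,  0.02835964, -0.03332414])}
side {'fx': 512.3046906978224, 'fy': 512.3046906978224, 'cx': 320.974856172707, 'cy': 240.7813095411533, 'position': array([0.34341121, 0.81797822, 0.68535051]), 'attitude': array([-0.12151261,  0.90725724, -0.39803223,  0.06073989])}
{'clock': 0.1, 'q': array([-1.20920296,  0.68987634, -0.19451974,  1.56618799,  0.15732728,
        0.90249026, -0.21513293]), 'qd': array([ 0.00221674, -0.00235428,  0.00155176, -0.00349072,  0.00210148,
       -0.00198284, -0.00089585]), 'joint_torque': array([-3.56183715e-03, -5.28499210e+01, -1.27158388e+00, -1.53837579e+01,
       -5.25616540e-02,  2.07889774e-03,  5.21151480e-05]), 'tool_pos': array([0.20109571, 0.59120005, 0.23801892]), 'eef_rot': array([ 1.63137394e-01,  9.86603048e-01, -7.82093443e-04, -6.09407066e-05]), 'contact_force': array([-0.98493758, -0.12376908, -0.01259154]), 'moment': array([ 0.02793611, -0.04387659,  0.0060282 ]), 'finger_force': 0.0, 'opening': 1.0024646426303305}
```

View pics/top0.png

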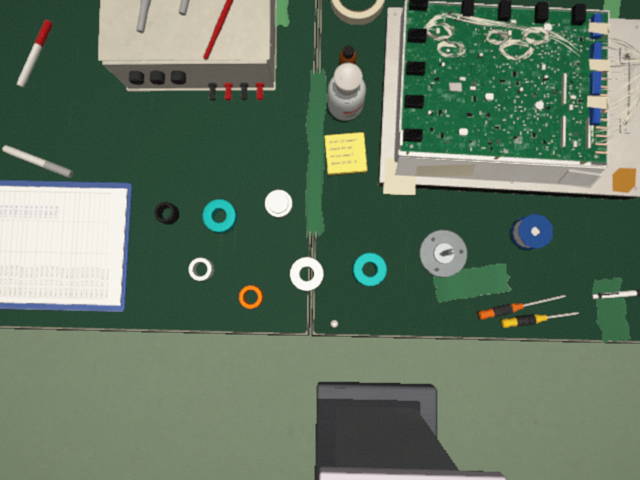

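View pics/side0.png

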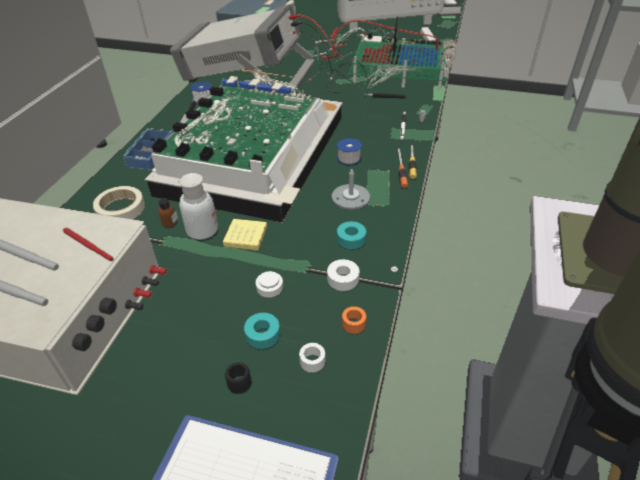

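The top view shows the wide white ring at about (307,274), the narrow one at (201,269), the cap at (278,203) and the stand at (443,253). The side view agrees: wide (343,274), narrow (312,357), cap (269,284), stand (350,195).

```bash
cat > h.py <<'E'
from plant import r
import numpy as np, cv2
from scipy.spatial.transform import Rotation as R
def px2w(n,u,v,z):
    c=r.camera_params(n); d=R.from_quat(c["attitude"]).apply([(u-c["cx"])/c["fx"],(v-c["cy"])/c["fy"],1])
    return c["position"]+d*(z-c["position"][2])/d[2]
def w2px(n,p):
    c=r.camera_params(n); q=R.from_quat(c["attitude"]).inv().apply(np.array(p)-c["position"])
    return np.array([c["fx"]*q[0]/q[2]+c["cx"],c["fy"]*q[1]/q[2]+c["cy"]])
def totool(p):  # world target -> shift along present tool axes
    s=r.get_state(); return R.from_quat(s["eef_rot"]).inv().apply(np.array(p)-s["tool_pos"])
def blobs(im,box,thr=150):
    x0,y0,x1,y1=box; g=im[y0:y1,x0:x1].min(2)
    cs,_=cv2.findContours((g>thr).astype(np.uint8),cv2.RETR_EXTERNAL,cv2.CHAIN_APPROX_NONE)
    c=max(cs,key=cv2.contourArea); (x,y),rad=cv2.minEnclosingCircle(c); e=cv2.fitEllipse(c)
    return np.array([e[0][0]+x0,e[0][1]+y0]),e[1]
E
python3 - <<'E'
from h import *
im=r.snapshot("top")
for n,b,z in(("wide",(282,250,332,300),.024),("narrow",(180,248,222,290),.024),("cap",(258,183,300,225),.012),("stand",(412,225,475,282),.008)):
    c,ax=blobs(im,b,150 if n!="stand" else 95); p=px2w("top",*c,z); print(n,c,ax,p, w2px("side",p))
    print(totool(p+[0,0,.08]))
print("tip", px2w("top",452,250,.074))
big=cv2.resize(im[215:295,400:490],None,fx=6,fy=6,interpolation=cv2.INTER_CUBIC)
s=r.snapshot("side")[150:220,310:400]
big2=cv2.resize(s,None,fx=6,fy=6,interpolation=cv2.INTER_CUBIC)
out=np.zeros((480,1080,3),np.uint8); out[:,:540]=big; out[:420,540:]=big2
cv2.imwrite("pics/st.png",cv2.resize(out,(800,356))[:,:,::-1])
E
```

```text
wide [306.23613548 273.45432281] (32.55421829223633, 32.74810791015625) [0.48812619 0.18853897 0.024     ] [342.50775368 269.16654645]
[-0.40133591 -0.28871213  0.134561  ]
narrow [199.68816948 268.76806641] (21.81878089904785, 22.59760093688965) [0.49206529 0.37303496 0.024     ] [311.51498106 351.33114047]
[-0.34567579 -0.11276845  0.13430966]
cap [278.03303909 202.85458183] (26.320528030395508, 26.523967742919922) [0.6118746  0.24224014 0.012     ] [268.12268141 281.93598992]
[-0.50120962 -0.19801788  0.14644715]
stand [443.06461143 253.05153084] (46.039161682128906, 46.959957122802734) [ 0.52956899 -0.05077732  0.008     ] [350.21342703 194.3567451 ]
[-0.51760718 -0.50192739  0.15087156]
tip [ 0.53097997 -0.05043484  0.074     ]
```

View pics/st.png

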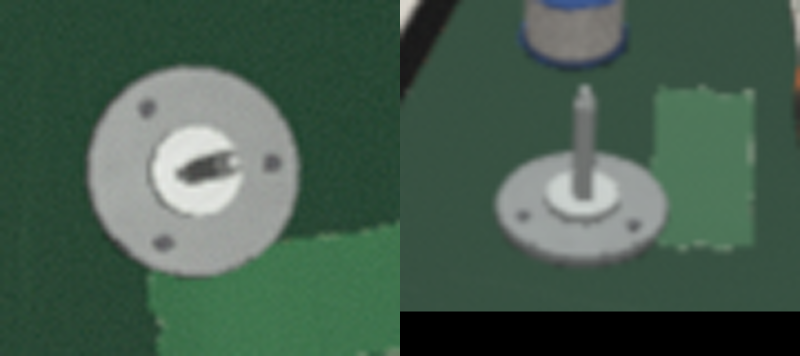

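The crop shows the stand's disc centred at crop (194,171) and the arbor tip at (238,163). The pixel estimate of the axis, (0.530,-0.051), agrees in both views. I'm now going above the wide ring.

>>> carry_out:
  plan:
    - {"rot":[0,0,0],"xyz":[-0.03,-0.022,0.005],"grip":0}
    - {"rot":[0,0,0],"xyz":[-0.06,-0.043,0.012],"grip":0}
    - {"rot":[0,0,0],"xyz":[-0.09,-0.065,0.02],"grip":0}
    - {"rot":[0,0,0],"xyz":[-0.12,-0.086,0.03],"grip":0}
    - {"rot":[0,0,0],"xyz":[-0.15,-0.108,0.04],"grip":0}
    - {"rot":[0,0,0],"xyz":[-0.18,-0.13,0.05],"grip":0}
    - {"rot":[0,0,0],"xyz":[-0.205,-0.148,0.06],"grip":0}
    - {"rot":[0,0,0],"xyz":[-0.22,-0.16,0.066],"grip":0}
  squeeze: 15

```text
clock: 0.87
tool_pos: [0.3602, 0.3652, 0.1718]
eef_rot: [0.165, 0.986, -0.002, 0.0]
contact_force: [-0.5, -0.4, -0.2]
opening: 1.001
finger_force: 0.0
```

```bash
python3 -c "
from h import *
print(totool([.488,.1885,.1]),r.get_state()['eef_rot'])"
```

```text
[-0.17833793 -0.12510997  0.07238445] [ 1.65306936e-01  9.86240735e-01 -1.64166752e-03  3.67956253e-04]
```

>>> carry_out:
  plan:
    - {"rot":[0,0,0],"xyz":[-0.03,-0.022,0.012],"grip":0}
    - {"rot":[0,0,0],"xyz":[-0.06,-0.043,0.024],"grip":0}
    - {"rot":[0,0,0],"xyz":[-0.09,-0.064,0.036],"grip":0}
    - {"rot":[0,0,0],"xyz":[-0.12,-0.086,0.048],"grip":0}
    - {"rot":[0,0,0],"xyz":[-0.15,-0.107,0.058],"grip":0}
    - {"rot":[0,0,0],"xyz":[-0.17,-0.122,0.066],"grip":0}
    - {"rot":[0,0,0],"xyz":[-0.181,-0.129,0.07],"grip":0}
    - {"rot":[0,0,0],"xyz":[-0.181,-0.129,0.07],"grip":0}

```text
clock: 1.53
tool_pos: [0.4896, 0.1847, 0.1016]
eef_rot: [0.167, 0.986, -0.002, 0.0]
contact_force: [0.3, 0.4, 0.1]
opening: 0.997
finger_force: 0.0
```

```bash
python3 -c "
from h import *
for n in ('top','side'): cv2.imwrite(f'pics/{n}1.png',r.snapshot(n)[:,:,::-1])
t=cv2.imread('pics/top1.png')[190:350,220:390];s=cv2.imread('pics/side1.png')[190:350,260:430]
cv2.imwrite('pics/a1.png',cv2.resize(np.hstack([t,s]),(800,376),interpolation=cv2.INTER_CUBIC))
print(totool([.488,.1885,.003]),r.get_state()['tool_pos'],r.get_state()['eef_rot'])"
```

```text
[-0.00074445 -0.00089202  0.09965395] [0.48761959 0.18950354 0.10265494] [ 1.63415092e-01  9.86557302e-01  3.70271575e-04 -2.47757734e-04]
```

View pics/a1.png

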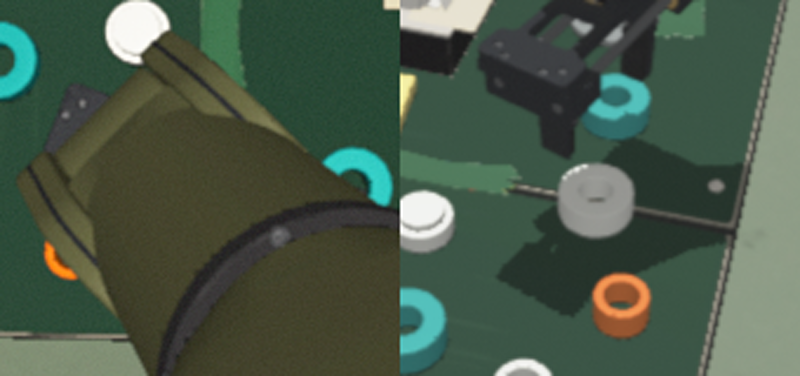

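The crops show the open gripper above the wide ring, with its fingers straddling it and clear of the turquoise ring. I'll descend.

>>> carry_out:
  plan:
    - {"rot":[0,0,0],"xyz":[-0.001,-0.001,0.02],"grip":0}
    - {"rot":[0,0,0],"xyz":[-0.001,-0.001,0.04],"grip":0}
    - {"rot":[0,0,0],"xyz":[-0.001,-0.001,0.06],"grip":0}
    - {"rot":[0,0,0],"xyz":[-0.001,-0.001,0.08],"grip":0}
    - {"rot":[0,0,0],"xyz":[-0.001,-0.001,0.09],"grip":0}
    - {"rot":[0,0,0],"xyz":[-0.001,-0.001,0.097],"grip":0}
    - {"rot":[0,0,0],"xyz":[-0.001,-0.001,0.097],"grip":0}
    - {"rot":[0,0,0],"xyz":[-0.001,-0.001,0.097],"grip":60}

```text
clock: 2.3
tool_pos: [0.4883, 0.1887, 0.0062]
eef_rot: [0.163, 0.987, 0.0, 0.0]
contact_force: [-0.8, -0.5, -0.0]
opening: 0.949
finger_force: 0.0
```

>>> carry_out:
  plan:
    - {"rot":[0,0,0],"xyz":[0,0,0],"grip":120}
    - {"rot":[0,0,0],"xyz":[0,0,0],"grip":160}
    - {"rot":[0,0,0],"xyz":[0,0,0],"grip":160}
    - {"rot":[0,0,0],"xyz":[0,0,0],"grip":160}
    - {"rot":[0,0,0],"xyz":[0,0,0],"grip":160}
    - {"rot":[0,0,0],"xyz":[0,0,0],"grip":160}

```text
clock: 2.8
tool_pos: [0.489, 0.1881, 0.0063]
eef_rot: [0.163, 0.987, 0.001, 0.001]
contact_force: [0.2, 1.1, 4.9]
opening: 0.637
finger_force: 15.0
```

```bash
python3 -c "
from h import *
cv2.imwrite('pics/s2.png',r.snapshot('side')[150:330,240:440,::-1].repeat(3,0).repeat(3,1))
s=r.get_state();print(s['tool_pos'],s['eef_rot'],s['contact_force'],s['opening']*88,s['finger_force'])"
```

```text
[0.48897031 0.18810818 0.00629338] [1.63185298e-01 9.86595152e-01 5.17550837e-04 5.44954819e-04] [-0.23656317  0.09604459  5.12032144] 56.66751056373338 15.000484465041097
```

View pics/s2.png

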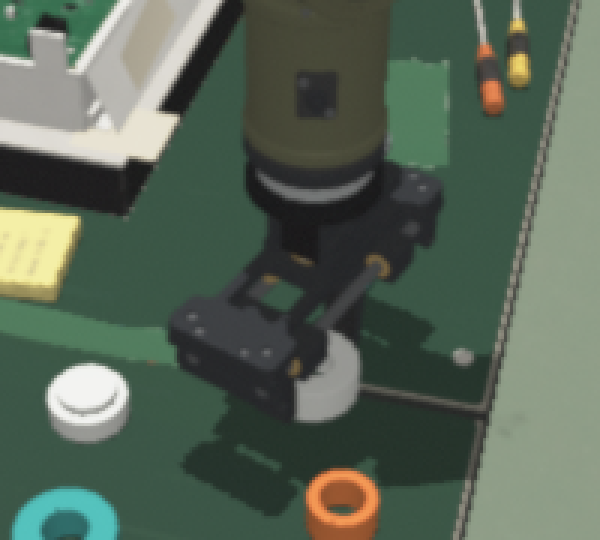

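The picture shows the wide ring between the fingers. The opening is about 57 mm and the grip 15 N, so it is held. I'll lift it.

>>> carry_out:
  plan:
    - {"rot":[0,0,0],"xyz":[0,0,-0.008],"grip":160}
    - {"rot":[0,0,0],"xyz":[0,0,-0.025],"grip":160}
    - {"rot":[0,0,0],"xyz":[0,0,-0.05],"grip":160}
    - {"rot":[0,0,0],"xyz":[0,0,-0.08],"grip":160}
    - {"rot":[0,0,0],"xyz":[0,0,-0.105],"grip":160}
    - {"rot":[0,0,0],"xyz":[0,0,-0.12],"grip":160}
    - {"rot":[0,0,0],"xyz":[0,0,-0.12],"grip":160}
    - {"rot":[0,0,0],"xyz":[0,0,-0.12],"grip":160}
  squeeze: 20

```text
clock: 3.52
tool_pos: [0.4886, 0.1876, 0.1263]
eef_rot: [0.163, 0.987, 0.0, 0.001]
contact_force: [0.4, 0.3, -0.6]
opening: 0.637
finger_force: 20.0
```

```bash
python3 -c "
from h import *
s=r.get_state();print(s['tool_pos'],s['eef_rot'],s['contact_force'],s['opening']*88)
print(totool([.530,-.0507,.125]))"
```

```text
[0.48863901 0.18757028 0.12632154] [1.63366549e-01 9.86565256e-01 3.11108303e-04 5.19744560e-04] [ 0.42789443  0.25372653 -0.5721758 ] 56.0157821136545
[-0.11595697 -0.21222062  0.00126236]
```

>>> carry_out:
  plan:
    - {"rot":[0,0,0],"xyz":[-0.01,-0.018,0],"grip":160}
    - {"rot":[0,0,0],"xyz":[-0.025,-0.046,0],"grip":160}
    - {"rot":[0,0,0],"xyz":[-0.04,-0.073,0],"grip":160}
    - {"rot":[0,0,0],"xyz":[-0.055,-0.101,0],"grip":160}
    - {"rot":[0,0,0],"xyz":[-0.07,-0.128,0],"grip":160}
    - {"rot":[0,0,0],"xyz":[-0.085,-0.156,0],"grip":160}
    - {"rot":[0,0,0],"xyz":[-0.1,-0.183,0],"grip":160}
    - {"rot":[0,0,0],"xyz":[-0.116,-0.212,0.001],"grip":160}

```text
clock: 4.18
tool_pos: [0.5289, -0.0514, 0.1232]
eef_rot: [0.163, 0.987, -0.0, -0.002]
contact_force: [0.6, -0.5, -1.1]
opening: 0.644
finger_force: 20.0
```

>>> carry_out:
  plan:
    - {"rot":[0,0,0],"xyz":[0,0,0],"grip":160}
    - {"rot":[0,0,0],"xyz":[0,0,0],"grip":160}
    - {"rot":[0,0,0],"xyz":[0,0,0],"grip":160}

```text
clock: 4.43
tool_pos: [0.5291, -0.0495, 0.1236]
eef_rot: [0.163, 0.987, 0.0, -0.001]
contact_force: [0.5, 0.8, -0.3]
opening: 0.64
finger_force: 20.0
```

```bash
python3 -c "
from h import *
im=r.snapshot('side')
s=r.get_state();print(s['tool_pos'],s['eef_rot'],s['contact_force'],s['opening']*88)
print(totool([.530,-.0507,.125]))
a=np.array([.530,-.0507,0]); print('tip px',w2px('side',a+[0,0,.074]),'ring bottom/top centre if centred',w2px('side',s['tool_pos']-[0,0,.004]),w2px('side',s['tool_pos']+[0,0,.02]))
cv2.imwrite('pics/s3.png',im[90:240,260:460,::-1].repeat(4,0).repeat(4,1))"
```

```text
[ 0.52928885 -0.04862613  0.1238666 ] [ 1.62141916e-01  9.86766801e-01  5.31935609e-04 -9.98534225e-04] [ 0.22932717  1.00791008 -0.85945944] 56.54626301705135
[-0.00133495 -0.00173644 -0.00113752]
tip px [350.79852479 169.03529281] ring bottom/top centre if centred [351.49601397 150.75129748] [351.81959853 140.41032939]
```

View pics/s3.png

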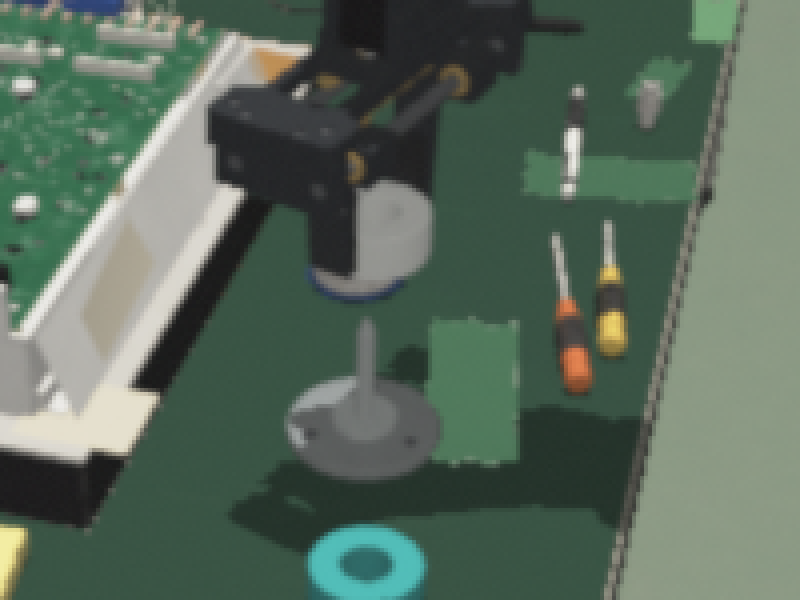

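The picture shows the ring held level above the arbor. The tip is at about (351.5,170) as predicted, but the ring's right edge, about 368.5, lies slightly right of where it should be. I'll check that by the edge.

```bash
python3 - <<'E'
from h import *
im=r.snapshot("side"); s=r.get_state()
i0=cv2.imread("pics/side0.png")[:,:,::-1]
t=np.linspace(0,6.283,200); cyl=lambda p,rad:np.array([w2px("side",[p[0]+rad*np.cos(a),p[1]+rad*np.sin(a),p[2]+z]) for a in t for z in(0,.024)])
def pred(p,rad): c=cyl(p,rad); return c.min(0),c.max(0)
print("held pred",pred(s["tool_pos"]-[0,0,.004],.029))
for v in range(138,156,2): print(v,im[v,350:374].min(1))
print("start pred wide",pred([.4881,.1885,0],.029),"narrow",pred([.492,.373,0],.02))
for b in((318,250,370,300),(292,338,335,380)):
    x0,y0,x1,y1=b; m=(i0[y0:y1,x0:x1].min(2)>110).astype(np.uint8); print(cv2.boundingRect(m),b)
E
```

```text
held pred (array([337.00478545, 132.7689159 ]), array([366.35919321, 158.7387197 ]))
138 [132 133 138 145 145 144 144 143 143 143 142 140 140 130 111  81  50  45
  54  57  57  57  57  58]
140 [141 145 146 146 146 145 144 142 141 142 142 142 143 143 141 135 111  77
  57  58  58  58  58  57]
142 [140 144 144 145 143 143 140 137 134 133 138 142 143 143 144 143 140 115
  73  59  58  58  58  58]
144 [140 143 145 144 143 142 140 137 134 136 141 143 143 143 143 143 141 120
  81  60  57  58  56  57]
146 [139 143 145 145 143 142 141 141 143 142 143 144 143 143 144 142 135 111
  74  59  58  58  57  58]
148 [141 143 143 144 143 143 143 145 144 144 144 145 146 143 140 136 129 107
  71  58  56  58  57  57]
150 [143 146 147 147 147 147 146 146 146 146 144 143 141 139 137 134 127 104
  70  58  58  58  58  56]
152 [141 145 145 145 146 146 145 144 144 143 143 141 141 138 136 133 126 101
  65  58  57  57  57  58]
154 [141 144 145 145 145 145 145 145 144 143 142 141 139 137 135 129 111  77
  60  57  58  57  57  58]
start pred wide (array([326.41735212, 257.8704643 ]), array([358.66896721, 290.1449081 ])) narrow (array([298.63308846, 340.72557363]), array([324.62535137, 371.2517002 ]))
(0, 9, 52, 32) (318, 250, 370, 300)
(7, 4, 27, 30) (292, 338, 335, 380)
```

The edge agrees to about 1 mm, which is well inside the 8 mm clearance. I'll lower it over the arbor.

>>> carry_out:
  plan:
    - {"rot":[0,0,0],"xyz":[-0.001,-0.001,0.01],"grip":160}
    - {"rot":[0,0,0],"xyz":[-0.001,-0.001,0.02],"grip":160}
    - {"rot":[0,0,0],"xyz":[-0.001,-0.001,0.03],"grip":160}
    - {"rot":[0,0,0],"xyz":[-0.001,-0.001,0.04],"grip":160}
    - {"rot":[0,0,0],"xyz":[-0.001,-0.001,0.05],"grip":160}
    - {"rot":[0,0,0],"xyz":[-0.001,-0.001,0.06],"grip":160}
    - {"rot":[0,0,0],"xyz":[-0.001,-0.001,0.07],"grip":160}
    - {"rot":[0,0,0],"xyz":[-0.001,-0.001,0.07],"grip":160}

```text
clock: 5.2
tool_pos: [0.5295, -0.0514, 0.0526]
eef_rot: [0.163, 0.987, -0.0, -0.002]
contact_force: [-0.5, 0.6, -1.3]
opening: 0.642
finger_force: 20.0
```

>>> carry_out:
  plan:
    - {"rot":[0,0,0],"xyz":[0,0,0.008],"grip":160}
    - {"rot":[0,0,0],"xyz":[0,0,0.016],"grip":160}
    - {"rot":[0,0,0],"xyz":[0,0,0.024],"grip":160}
    - {"rot":[0,0,0],"xyz":[0,0,0.029],"grip":160}
    - {"rot":[0,0,0],"xyz":[0,0,0.032],"grip":160}
    - {"rot":[0,0,0],"xyz":[0,0,0.032],"grip":160}

```text
clock: 5.7
tool_pos: [0.5303, -0.0515, 0.022]
eef_rot: [0.163, 0.987, -0.0, -0.0]
contact_force: [0.6, 0.0, -0.8]
opening: 0.642
finger_force: 20.0
```

>>> carry_out:
  plan:
    - {"rot":[0,0,0],"xyz":[0,0,0.001],"grip":160}
    - {"rot":[0,0,0],"xyz":[0,0,0.002],"grip":160}
    - {"rot":[0,0,0],"xyz":[0,0,0.002],"grip":160}

```text
clock: 5.95
tool_pos: [0.5308, -0.0516, 0.0208]
eef_rot: [0.163, 0.987, 0.0, 0.0]
contact_force: [-0.5, 0.6, -0.4]
opening: 0.64
finger_force: 20.0
```

Under 1 mm is left. I'll open slowly, then lift once the fingers are clear.

>>> carry_out:
  plan:
    - {"rot":[0,0,0],"xyz":[0,0,0.001],"grip":160}
    - {"rot":[0,0,0],"xyz":[0,0,0.001],"grip":75}
    - {"rot":[0,0,0],"xyz":[0,0,0.001],"grip":60}
    - {"rot":[0,0,0],"xyz":[0,0,0.001],"grip":40}
    - {"rot":[0,0,0],"xyz":[0,0,0.001],"grip":20}
    - {"rot":[0,0,0],"xyz":[0,0,0.001],"grip":0}
    - {"rot":[0,0,0],"xyz":[0,0,0.001],"grip":0}
    - {"rot":[0,0,0],"xyz":[0,0,0.001],"grip":0}

```text
clock: 6.62
tool_pos: [0.5306, -0.0515, 0.0197]
eef_rot: [0.163, 0.987, 0.0, -0.0]
contact_force: [-0.4, 0.2, -1.0]
opening: 0.998
finger_force: 0.0
```

>>> carry_out:
  plan:
    - {"rot":[0,0,0],"xyz":[0,0,-0.01],"grip":0}
    - {"rot":[0,0,0],"xyz":[0,0,-0.03],"grip":0}
    - {"rot":[0,0,0],"xyz":[0,0,-0.055],"grip":0}
    - {"rot":[0,0,0],"xyz":[0,0,-0.085],"grip":0}
    - {"rot":[0,0,0],"xyz":[0,0,-0.11],"grip":0}
    - {"rot":[0,0,0],"xyz":[0,0,-0.12],"grip":0}
    - {"rot":[0,0,0],"xyz":[0,0,-0.12],"grip":0}

```text
clock: 7.2
tool_pos: [0.5322, -0.0517, 0.1423]
eef_rot: [0.163, 0.987, 0.0, 0.003]
contact_force: [0.2, 0.1, -0.6]
opening: 0.999
finger_force: 0.0
```

```bash
python3 -c "
from h import *
im=r.snapshot('side')
s=r.get_state();print(s['tool_pos'],s['eef_rot'],s['opening']*88)
print(totool([.492,.373,.1]))
cv2.imwrite('pics/s4.png',im[90:240,260:460,::-1].repeat(4,0).repeat(4,1))"
```

```text
[ 0.53116747 -0.05174771  0.14062825] [1.63343769e-01 9.86568551e-01 1.62721118e-04 1.13162854e-03] 88.12116079870651
[0.17406205 0.38943043 0.04051795]
```

View pics/s4.png

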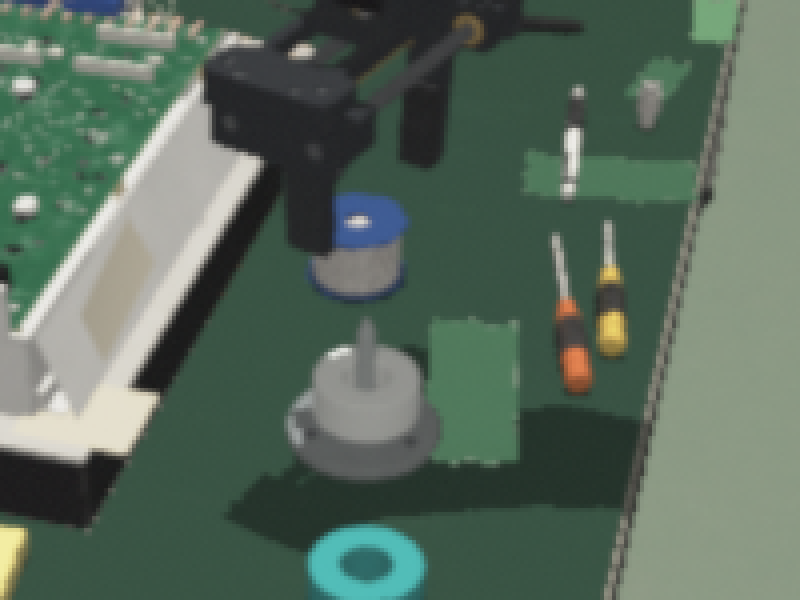

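The wide ring sits flat and centred on the shoulder (crop (367,400)), with the arbor through it. Next is the narrow ring.

>>> carry_out:
  plan:
    - {"rot":[0,0,0],"xyz":[0.006,0.014,0],"grip":0}
    - {"rot":[0,0,0],"xyz":[0.018,0.041,0],"grip":0}
    - {"rot":[0,0,0],"xyz":[0.031,0.07,0.002],"grip":0}
    - {"rot":[0,0,0],"xyz":[0.044,0.099,0.005],"grip":0}
    - {"rot":[0,0,0],"xyz":[0.057,0.128,0.008],"grip":0}
    - {"rot":[0,0,0],"xyz":[0.07,0.157,0.011],"grip":0}
    - {"rot":[0,0,0],"xyz":[0.083,0.186,0.014],"grip":0}
    - {"rot":[0,0,0],"xyz":[0.094,0.21,0.018],"grip":0}

```text
clock: 7.92
tool_pos: [0.5077, 0.1799, 0.1199]
eef_rot: [0.162, 0.987, -0.0, -0.001]
contact_force: [0.9, 0.6, 0.4]
opening: 1.002
finger_force: 0.0
```

>>> carry_out:
  plan:
    - {"rot":[0,0,0],"xyz":[0.012,0.027,0.003],"grip":0}
    - {"rot":[0,0,0],"xyz":[0.024,0.054,0.006],"grip":0}
    - {"rot":[0,0,0],"xyz":[0.036,0.081,0.01],"grip":0}
    - {"rot":[0,0,0],"xyz":[0.048,0.108,0.014],"grip":0}
    - {"rot":[0,0,0],"xyz":[0.06,0.135,0.018],"grip":0}
    - {"rot":[0,0,0],"xyz":[0.072,0.162,0.021],"grip":0}
    - {"rot":[0,0,0],"xyz":[0.08,0.179,0.022],"grip":0}
    - {"rot":[0,0,0],"xyz":[0.08,0.179,0.022],"grip":0}

```text
clock: 8.58
tool_pos: [0.4879, 0.3785, 0.0975]
eef_rot: [0.16, 0.987, 0.001, -0.002]
contact_force: [-0.8, 1.0, -1.2]
opening: 1.005
finger_force: 0.0
```

>>> carry_out:
  plan:
    - {"rot":[0,0,0],"xyz":[0,0,0],"grip":0}
    - {"rot":[0,0,0],"xyz":[0,0,0],"grip":0}

```text
clock: 8.75
tool_pos: [0.491, 0.3704, 0.0983]
eef_rot: [0.164, 0.987, -0.002, -0.0]
contact_force: [-0.3, -1.0, 0.2]
opening: 1.0
finger_force: 0.0
```

```bash
python3 -c "
from h import *
im=r.snapshot('side')
s=r.get_state();print(s['tool_pos'],s['eef_rot'],s['opening']*88)
print(totool([.492,.373,.006]))
cv2.imwrite('pics/s5.png',im[240:430,200:420,::-1].repeat(3,0).repeat(3,1))"
```

```text
[0.49140384 0.3700162  0.09870675] [ 1.64112097e-01  9.86440153e-01 -1.73688021e-03 -1.65889725e-04] 87.81732328200879
[0.00042453 0.0033388  0.09269559]
```

View pics/s5.png

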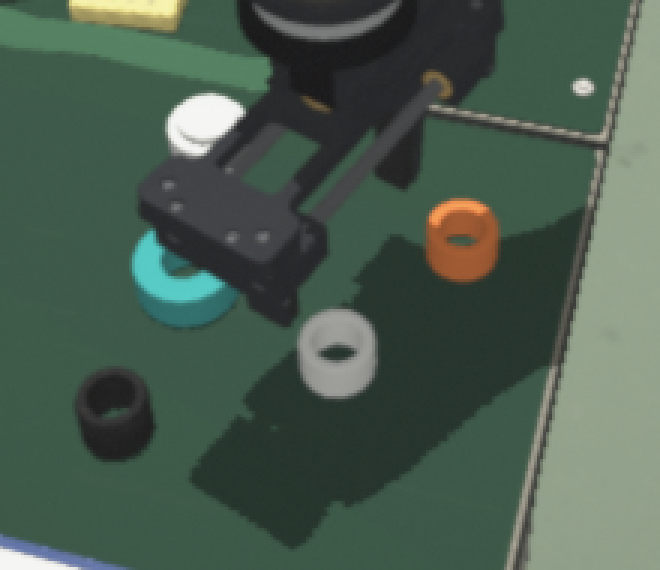

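The crop shows the narrow ring at about (337,352), with the gripper above it and clear of the orange ring. I'll descend and grip.

>>> carry_out:
  plan:
    - {"rot":[0,0,0],"xyz":[0.001,0.002,0.02],"grip":0}
    - {"rot":[0,0,0],"xyz":[0.001,0.002,0.04],"grip":0}
    - {"rot":[0,0,0],"xyz":[0.001,0.002,0.06],"grip":0}
    - {"rot":[0,0,0],"xyz":[0.001,0.002,0.078],"grip":0}
    - {"rot":[0,0,0],"xyz":[0.001,0.002,0.088],"grip":0}
    - {"rot":[0,0,0],"xyz":[0.001,0.002,0.092],"grip":0}
    - {"rot":[0,0,0],"xyz":[0.001,0.002,0.092],"grip":0}
    - {"rot":[0,0,0],"xyz":[0.001,0.002,0.092],"grip":60}
  squeeze: 12

```text
clock: 9.47
tool_pos: [0.4914, 0.3747, 0.0083]
eef_rot: [0.164, 0.987, 0.0, 0.0]
contact_force: [0.0, -0.1, 0.6]
opening: 0.947
finger_force: 0.0
```

>>> carry_out:
  plan:
    - {"rot":[0,0,0],"xyz":[0,0,0],"grip":110}
    - {"rot":[0,0,0],"xyz":[0,0,0],"grip":150}
    - {"rot":[0,0,0],"xyz":[0,0,0],"grip":200}
    - {"rot":[0,0,0],"xyz":[0,0,0],"grip":200}
    - {"rot":[0,0,0],"xyz":[0,0,0],"grip":200}
    - {"rot":[0,0,0],"xyz":[0,0,0],"grip":200}
    - {"rot":[0,0,0],"xyz":[0,0,0],"grip":200}
    - {"rot":[0,0,0],"xyz":[0,0,0],"grip":200}

```text
clock: 10.13
tool_pos: [0.4909, 0.375, 0.0078]
eef_rot: [0.163, 0.987, 0.0, 0.0]
contact_force: [0.4, 0.1, 0.7]
opening: 0.449
finger_force: 12.0
```

>>> carry_out:
  plan:
    - {"rot":[0,0,0],"xyz":[0,0,-0.008],"grip":200}
    - {"rot":[0,0,0],"xyz":[0,0,-0.025],"grip":200}
    - {"rot":[0,0,0],"xyz":[0,0,-0.05],"grip":200}
    - {"rot":[0,0,0],"xyz":[0,0,-0.08],"grip":200}
    - {"rot":[0,0,0],"xyz":[0,0,-0.105],"grip":200}
    - {"rot":[0,0,0],"xyz":[0,0,-0.12],"grip":200}
    - {"rot":[0,0,0],"xyz":[0,0,-0.12],"grip":200}
    - {"rot":[0,0,0],"xyz":[0,0,-0.12],"grip":200}
  squeeze: 15

```text
clock: 10.8
tool_pos: [0.4912, 0.3751, 0.1286]
eef_rot: [0.163, 0.987, 0.001, 0.001]
contact_force: [0.5, -0.4, -0.6]
opening: 0.444
finger_force: 15.0
```

```bash
python3 -c "
from h import *
s=r.get_state();print(s['tool_pos'],s['contact_force'])
print(totool([.5305,-.051,.128]))"
```

```text
[0.49117508 0.37512463 0.12861412] [ 0.45990829 -0.37459379 -0.58855022]
[-1.74467395e-01 -3.90755821e-01  2.06225792e-04]
```

>>> carry_out:
  plan:
    - {"rot":[0,0,0],"xyz":[-0.006,-0.014,0],"grip":200}
    - {"rot":[0,0,0],"xyz":[-0.018,-0.041,0],"grip":200}
    - {"rot":[0,0,0],"xyz":[-0.031,-0.069,0],"grip":200}
    - {"rot":[0,0,0],"xyz":[-0.044,-0.098,0],"grip":200}
    - {"rot":[0,0,0],"xyz":[-0.057,-0.127,0],"grip":200}
    - {"rot":[0,0,0],"xyz":[-0.07,-0.156,0],"grip":200}
    - {"rot":[0,0,0],"xyz":[-0.083,-0.185,0],"grip":200}
    - {"rot":[0,0,0],"xyz":[-0.094,-0.21,0],"grip":200}

```text
clock: 11.47
tool_pos: [0.5111, 0.1429, 0.1262]
eef_rot: [0.164, 0.987, -0.001, -0.001]
contact_force: [0.3, -0.2, -0.9]
opening: 0.445
finger_force: 15.0
```

>>> carry_out:
  plan:
    - {"rot":[0,0,0],"xyz":[-0.012,-0.027,0],"grip":200}
    - {"rot":[0,0,0],"xyz":[-0.024,-0.054,0],"grip":200}
    - {"rot":[0,0,0],"xyz":[-0.036,-0.081,0],"grip":200}
    - {"rot":[0,0,0],"xyz":[-0.048,-0.108,0],"grip":200}
    - {"rot":[0,0,0],"xyz":[-0.06,-0.135,0],"grip":200}
    - {"rot":[0,0,0],"xyz":[-0.072,-0.162,0],"grip":200}
    - {"rot":[0,0,0],"xyz":[-0.0805,-0.181,0],"grip":200}
    - {"rot":[0,0,0],"xyz":[-0.0805,-0.181,0],"grip":200}

```text
clock: 12.13
tool_pos: [0.5288, -0.0582, 0.126]
eef_rot: [0.167, 0.986, -0.002, -0.002]
contact_force: [-0.7, -0.6, 0.1]
opening: 0.446
finger_force: 15.0
```

>>> carry_out:
  plan:
    - {"rot":[0,0,0],"xyz":[0,0,0],"grip":200}
    - {"rot":[0,0,0],"xyz":[0,0,0],"grip":200}
    - {"rot":[0,0,0],"xyz":[0,0,0],"grip":200}
    - {"rot":[0,0,0],"xyz":[0,0,0],"grip":200}

```text
clock: 12.47
tool_pos: [0.53, -0.0496, 0.1275]
eef_rot: [0.162, 0.987, 0.0, -0.0]
contact_force: [-0.0, 0.4, -0.2]
opening: 0.446
finger_force: 15.0
```

```bash
python3 -c "
from h import *
im=r.snapshot('side')
s=r.get_state();print(s['tool_pos'],s['contact_force'],s['opening']*88)
print(totool([.5305,-.051,.046]))
p=s['tool_pos']-[0,0,.008]
c=np.array([w2px('side',p+[.02*np.cos(a),.02*np.sin(a),z]) for a in np.linspace(0,6.28,99) for z in (0,.024)]);print(c.min(0),c.max(0))
for v in range(140,154,3): print(v,im[v,350:370].min(1))
cv2.imwrite('pics/s6.png',im[90:240,260:460,::-1].repeat(4,0).repeat(4,1))"
```

```text
[ 0.53006166 -0.04984832  0.12757246] [-0.24717444 -0.05693515 -0.10308255] 39.06910311131132
[-0.0008271  -0.00100183  0.08157142]
[341.34971479 134.90659774] [361.6543226 155.9858295]
140 [ 62 115 142 144 143 140 136 134 136 140 133 104  61  40  40  51  57  57
  57  58]
143 [ 61 114 141 143 141 138 136 137 141 144 139 112  70  51  55  57  57  57
  58  58]
146 [ 53 113 145 147 147 146 146 144 141 138 132 106  69  58  57  57  58  57
  57  56]
149 [ 62 115 143 145 144 145 143 141 140 136 130 106  69  58  58  57  57  57
  57  57]
152 [ 63 115 142 145 144 143 142 141 138 133 115  83  60  58  58  58  57  57
  57  57]
```

View pics/s6.png

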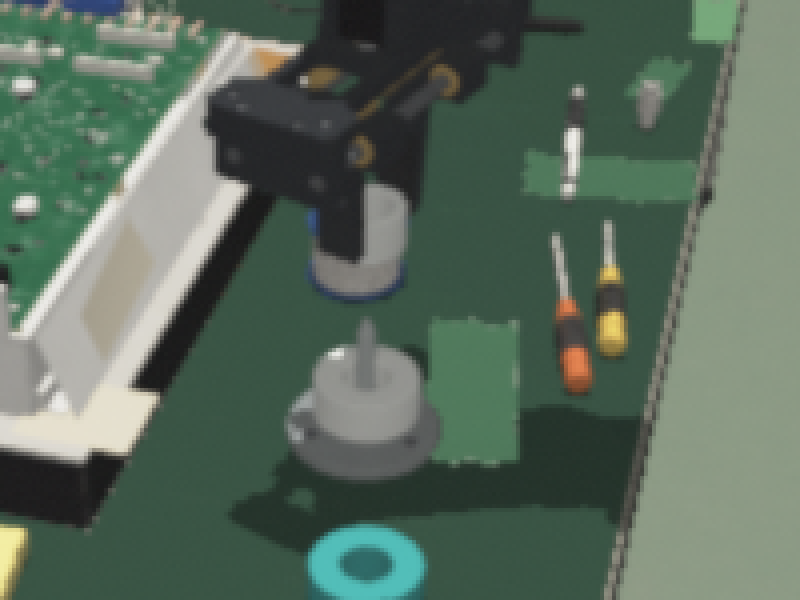

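The narrow ring is held level above the arbor tip (crop (366,320)). Its right edge is at 361.3 against 361.6 predicted, so it is centred. I'll lower it.

>>> carry_out:
  plan:
    - {"rot":[0,0,0],"xyz":[-0.001,-0.001,0.01],"grip":200}
    - {"rot":[0,0,0],"xyz":[-0.001,-0.001,0.02],"grip":200}
    - {"rot":[0,0,0],"xyz":[-0.001,-0.001,0.03],"grip":200}
    - {"rot":[0,0,0],"xyz":[-0.001,-0.001,0.04],"grip":200}
    - {"rot":[0,0,0],"xyz":[-0.001,-0.001,0.05],"grip":200}
    - {"rot":[0,0,0],"xyz":[-0.001,-0.001,0.06],"grip":200}
    - {"rot":[0,0,0],"xyz":[-0.001,-0.001,0.068],"grip":200}
    - {"rot":[0,0,0],"xyz":[-0.001,-0.001,0.068],"grip":200}

```text
clock: 13.18
tool_pos: [0.5297, -0.0526, 0.0578]
eef_rot: [0.163, 0.987, -0.0, -0.001]
contact_force: [-0.2, 0.4, -0.8]
opening: 0.442
finger_force: 15.0
```

>>> carry_out:
  plan:
    - {"rot":[0,0,0],"xyz":[0,0,0.004],"grip":200}
    - {"rot":[0,0,0],"xyz":[0,0,0.008],"grip":200}
    - {"rot":[0,0,0],"xyz":[0,0,0.011],"grip":200}
    - {"rot":[0,0,0],"xyz":[0,0,0.0125],"grip":200}
    - {"rot":[0,0,0],"xyz":[0,0,0.0125],"grip":200}
    - {"rot":[0,0,0],"xyz":[0,0,0.0125],"grip":200}

```text
clock: 13.68
tool_pos: [0.5309, -0.0526, 0.0473]
eef_rot: [0.163, 0.987, 0.0, 0.0]
contact_force: [0.3, 0.4, 0.4]
opening: 0.443
finger_force: 15.0
```

>>> carry_out:
  plan:
    - {"rot":[0,0,0],"xyz":[0,0,0.001],"grip":200}
    - {"rot":[0,0,0],"xyz":[0,0,0.001],"grip":200}
    - {"rot":[0,0,0],"xyz":[0,0,0.001],"grip":120}
    - {"rot":[0,0,0],"xyz":[0,0,0.001],"grip":90}
    - {"rot":[0,0,0],"xyz":[0,0,0.001],"grip":60}
    - {"rot":[0,0,0],"xyz":[0,0,0.001],"grip":20}
    - {"rot":[0,0,0],"xyz":[0,0,0.001],"grip":0}
    - {"rot":[0,0,0],"xyz":[0,0,0.001],"grip":0}

```text
clock: 14.35
tool_pos: [0.5308, -0.0526, 0.0462]
eef_rot: [0.163, 0.987, 0.0, 0.0]
contact_force: [0.2, 0.5, -0.3]
opening: 0.877
finger_force: 0.0
```

>>> carry_out:
  plan:
    - {"rot":[0,0,0],"xyz":[0,0,0],"grip":0}
    - {"rot":[0,0,0],"xyz":[0,0,-0.02],"grip":0}
    - {"rot":[0,0,0],"xyz":[0,0,-0.045],"grip":0}
    - {"rot":[0,0,0],"xyz":[0,0,-0.07],"grip":0}
    - {"rot":[0,0,0],"xyz":[0,0,-0.09],"grip":0}
    - {"rot":[0,0,0],"xyz":[0,0,-0.1],"grip":0}
    - {"rot":[0,0,0],"xyz":[0,0,-0.1],"grip":0}

```text
clock: 14.93
tool_pos: [0.5321, -0.0527, 0.1481]
eef_rot: [0.163, 0.987, 0.0, 0.002]
contact_force: [0.2, 0.7, -0.2]
opening: 1.001
finger_force: 0.0
```

```bash
python3 -c "
from h import *
im=r.snapshot('side')
print(r.get_state()['tool_pos'])
cv2.imwrite('pics/s7.png',im[90:240,260:460,::-1].repeat(4,0).repeat(4,1))"
```

```text
[ 0.53123915 -0.05281488  0.14667762]
```

View pics/s7.png

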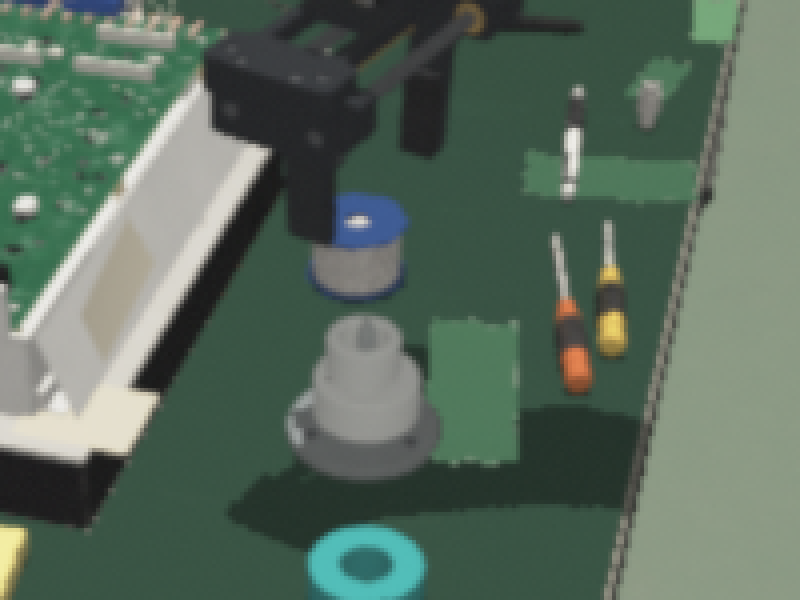

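The picture shows the narrow ring flat on the wide one (crop (365,360)), with the arbor tip inside its bore and the gripper clear above. I'll hand in.

```bash
python3 -c "
from plant import r
print(r.finish_job())"
```

```text
the job is handed in; nothing more can be done
None
```

The wide ring is on its seat with the narrow ring flat on top of it, the end cap and the coloured look-alikes were left alone, and the job was handed in at about 15 s of the 58 s allowed; no verdict came back.

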